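# Block up an LED driver module in its transit tote

### The job

The white LED driver module is loose in the middle of the blue tote. Slide it into any corner of the tote, then fill the two leftover gaps with the pink foam blocks that fit them snugly (the wide one across the end, the long medium one along the side), lowering each gently until module and blocks all sit flat and fully down on the tote floor and nothing can shift. Leave the thin spare block and the other things on the bench where they are.

Things in the scene. Friction and masses are not known exactly. Their poses are not given: they have to be found in the camera images.
- tote: Blue open-topped plastic tote, fixed to the bench. Outside 196 (its x) x 134 (its y) mm, walls and floor 5 mm, so inside 186 x 124 mm; rim 51 mm above the bench. Origin: centre of its underside, on the bench; the inside floor is 5 mm above it. z up.
- module: LED driver module loose in the tote: white housing 130 (x) x 90 (y) x 33 mm, small parts on top up to 47 mm high, and fixed at its centre an upright black transformer with yellow band, 44 (x) x 36 (y) mm, top 80 mm above the underside: grip it there. About 0.6 kg. Origin: centre of its underside. Its x lies along the tote's x; free play 56 mm along the tote's x, 34 mm along its y.
- side_block: Pink rigid foam block 128 (x) x 30 (y) x 45 mm, lower edges bevelled 6 mm, with a white grip rib centred on top, 50 (x) x 18 (y) mm, 35 mm high (top 80 mm above the underside). Fills the gap along the module's long side. About 0.12 kg. Origin: centre of its underside, z up. Stands on the bench at the start.
- end_block: Wide pink rigid foam block 120 (x) x 52 (y) x 45 mm, lower edges bevelled 6 mm, with the same white grip rib, 50 (x) x 18 (y) mm and 35 mm high (top 80 mm above the underside). Fills the gap across the end of the tote, its x along the tote's y. About 0.12 kg. Origin: centre of its underside, z up. Stands on the bench at the start.
- spare_block: Thin pink foam block 110 (x) x 18 (y) x 45 mm with a white grip rib 50 x 16 mm, 35 mm high: a spare, too thin for either gap, to be left alone. Origin: centre of its underside. Stands on the bench.
- screwdriver: Red-handled screwdriver about 200 mm long lying across the bench beyond the blocks; origin under its length; leave alone.
- spool: Metal reel of solder, 60 mm across and 46 mm high, standing on the bench; leave alone. Origin: centre of its underside.
- flux: Amber bottle, 48 mm across, 110 mm high, on the bench; leave alone. Origin: centre of its underside.
- lamp_base: White LED lamp base 60 mm across, 62 mm high, on the bench; leave alone. Origin: centre of its underside.

How it is judged:
At the end, for the whole second after the job is handed in: The module, the side block and the end block are all inside the tote, upright (within 0.06 rad), within 4 mm of fully down on its floor, lined up with its walls (within 0.08 rad; the end block across the tote, the others along it), released and at rest (z of each of module, side_block, end_block in the frame of tote below 0.009 m and angle between each of module, side_block, end_block's own z axis and vertical below 0.06 rad and angle between the x axis of each of module, side_block and the x axis of tote, either way round below 0.08 rad and linear speed of each of module, side_block, end_block below 0.02 m/s and x of module in the frame of tote between -0.09 and 0.09 m and y of module in the frame of tote between -0.06 and 0.06 m and x of side_block in the frame of tote between -0.09 and 0.09 m and y of side_block in the frame of tote between -0.06 and 0.06 m and angle between the x axis of end_block and the y axis of tote, either way round below 0.08 rad and x of end_block in the frame of tote between -0.09 and 0.09 m and y of end_block in the frame of tote between -0.06 and 0.06 m); the robot touches nothing.
It fails at once if the spare block is displaced by more than 40 mm (distance of spare_block from where it was at the start of the episode above 0.04 m).
It fails at once if the screwdriver, solder reel, bottle or lamp base is displaced by more than 40 mm (distance of any of screwdriver, spool, flux, lamp_base from where it was at the start of the episode above 0.04 m).
It fails at once if the side block is dropped or slammed into the tote (faster than 0.7 m/s within 30 mm of the floor) (horizontal distance between side_block and tote below 0.1 m and z of side_block in the frame of tote below 0.035 m and linear speed of side_block above 0.7 m/s).
It fails at once if the end block is dropped or slammed into the tote (faster than 0.7 m/s within 30 mm of the floor) (horizontal distance between end_block and tote below 0.1 m and z of end_block in the frame of tote below 0.035 m and linear speed of end_block above 0.7 m/s).
It also fails if it takes over 72 s, if anything falls off the work surface, if the arm or the gripper's body presses on something with over 40 N, if the wrist force passes 120 N, or if a joint passes its speed limit or range.

### The arm

A 6-joint arm with a two-finger parallel gripper is mounted at the origin on the work surface. World frame = base frame: x ahead of the robot, y to its left, z up, the work surface at z = 0. Lengths are in m, angles in rad, forces in N, time in s.
With the tool pointing down it reaches from about 0.35 to 0.775 m from the base axis. Payload 7.3 kg.
Tool frame: the origin (TCP) lies where the fingers leave the gripper's body, on its centre line; the fingertips stand 66 mm ahead of it and the grasp point (between the pads) lies 47 mm ahead of it (robot.tips_ahead is the distance from the TCP to the fingertips, in m); z points along the fingers, y is the line along which they close (so a half turn about z gives the same grasp; the last joint's range is limited). The gripper opens to 92 mm and grips with 3 to 60 N. Pads are 19 mm wide; open, the fingers measure 130 mm over their backs; the gripper's body (75 mm by 190 mm) begins 47 mm behind the grasp point.
Start: joints at [1.154, 0.342, 1.524, -0, 1.275, -0.146], TCP at [0.14, 0.506, 0.292] pointing down, gripper open.
Joint ranges: [-2.53, 2.53], [-0.77, 2.02], [0.04, 2.7], [-1, 4.14], [0.28, 2.66], [-3.11, 3.11]. Speed limits (rad/s): [2.57, 2.57, 3.14, 3.14, 3.14, 3.14].

### API

Orientations are given as [roll, pitch, yaw] about the fixed x, y, z axes, in that order (R = Rz(yaw) Ry(pitch) Rx(roll)).
In Python, from cell import robot gives the robot as it stands.
- The arm moves only by the shell command python3 -m inch 'ROWS' [FORCE]. ROWS is a JSON object of lists of equal length, an entry for each row: "travel": the shift along the tool's x, y, z in mm, a list of three; "turn": the turn about the tool's z in units of 5 degrees (1.0 is 5 degrees); "claw": the closure, from -1 (fully open) to 1 (shut). A call has 1 to 12 rows; each row is the pose to reach, as a shift and turn from the pose commanded when the call began, along the tool's axes at that moment; what a row does not reach only later rows make up. A row lasts 1/10 s, in which the tool goes at most 50 mm and 8.59 degrees, less where a joint would pass 70% of its speed; a pose out of reach is approached as far as the arm can. A call with a gripper value outside its range is refused whole. The fingers move at their own pace and stop on an object; FORCE is the grip in N (left out, the last holds). Time passes only in rows, so rows that repeat a pose let the fingers close. It gives the time, the measured TCP pose, the force, the opening and the grip force at its end, in the units of the state.
- robot.observe(): the state, without advancing time (a new reading comes with each control period).
- robot.read_camera(name): name is "side" or "top" or "wrist"; returns a dict with "pixels" (384x512x3 uint8, red, green, blue), "fx", "fy", "cx", "cy" (pixels), "cam_to_world" (4x4, takes a point from camera to world coordinates). Camera axes: x right, y down, z forward; pixel columns grow to the right and rows downward; lengths in m; the calibration is good to about 2 mm. A picture is of the moment at which its call begins. There is no depth.
- robot.hand_in(): hands the job in; it is judged then, once.
The state is a dict: "time": time; "qpos": joint angles; "qvel": joint speeds; "joint_efforts": joint torques, N m; "tool_pos": TCP position; "tool_rot": TCP orientation; "contact_force": force on the tool from outside, world axes, zero at the start; "torque": the same for the moment, N m; "opening": finger opening in m; "grip_force": force on a finger pad.
Only numpy, scipy, OpenCV 4.12 (cv2) and the standard library are available. Lean on these libraries where they do the work, as an engineer would, in place of code of your own. Each camera call takes 0.05 s, during which the arm holds its last target. There are 200 camera calls.

## Working session

There is one attempt and no reset: what is moved stays moved. The work goes in short steps, Python scripts to look and compute and a shell command to move; the robot and the scene stay as the last step left them, time stands still between calls to the robot, and variables do not carry over. Pictures are saved under pics/ and viewed, at most 10 in all, crops included, and the job is handed in when it is done.

```bash
ls; mkdir -p pics; python3 - <<'E'
from cell import robot
import cv2,numpy as np
o=robot.observe(); print(o['time'],o['tool_pos'],o['tool_rot'],o['opening'])
for n in ['top','side']:
    d=robot.read_camera(n); cv2.imwrite(f'pics/{n}0.png',d['pixels'][:,:,::-1]); np.savez(f'pics/{n}0.npz',**d)
    print(n,d['fx'],d['cx'],d['cy'],np.round(d['cam_to_world'],3).tolist())
E
```

```text
pics
0.0 [0.14029961 0.50558228 0.29153759] [-3.14004437e+00 -2.22181612e-04  2.87074208e+00] 0.09220753583723722
top 360.264053644317 257.68294698386904 195.4600664387416 [[0.027, -0.99, 0.141, 0.467], [-0.999, -0.029, -0.013, 0.073], [0.017, -0.14, -0.99, 0.896], [0.0, 0.0, 0.0, 1.0]]
side 354.21229688396727 259.27667896135665 194.40404571784427 [[0.676, -0.42, 0.605, 0.106], [-0.736, -0.358, 0.574, -0.427], [-0.025, -0.834, -0.552, 0.523], [0.0, 0.0, 0.0, 1.0]]
```

View pics/top0.png

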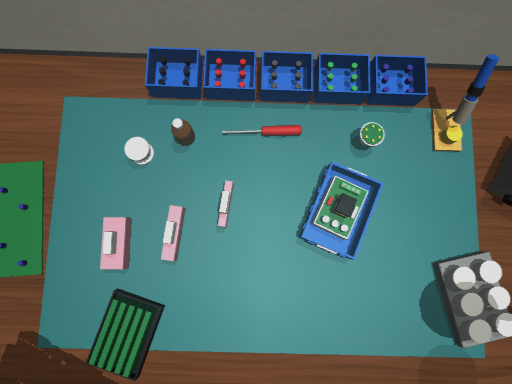

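View pics/side0.png

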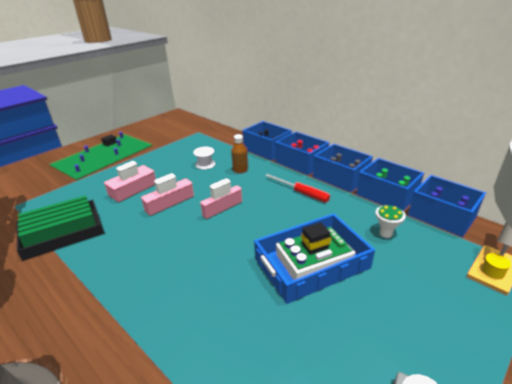

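The top view shows the tote at about (341,210) with the transformer at (346,205). The end block is at (115,243), the side block at (172,233) and the spare at (225,204). The side view agrees.

```bash
cat > h.py <<'E'
import cv2,numpy as np
from cell import robot
def cast(d,uv,z):
    uv=np.atleast_2d(np.asarray(uv,float)); M=d['cam_to_world']
    r=np.c_[(uv[:,0]-d['cx'])/d['fx'],(uv[:,1]-d['cy'])/d['fy'],np.ones(len(uv))]@M[:3,:3].T
    o=M[:3,3]; return (o+r*((z-o[2])/r[:,2])[:,None])[:,:2]
def masks(d):
    h=cv2.cvtColor(np.ascontiguousarray(d['pixels']),cv2.COLOR_RGB2HSV); H,S,V=[h[...,i].astype(int) for i in range(3)]
    return dict(pink=((H>165)|(H<8))&(S>40)&(S<150)&(V>150),white=(S<45)&(V>170),blue=(H>100)&(H<125)&(S>130)&(V>60),black=(V<65),
                yellow=(H>20)&(H<32)&(S>150)&(V>120))
def rects(d,m,z,roi=None,amin=60):
    m=m.astype(np.uint8).copy()
    if roi is not None:
        k=np.zeros_like(m); k[roi[1]:roi[3],roi[0]:roi[2]]=1; m*=k
    out=[]
    for c in cv2.findContours(m,cv2.RETR_EXTERNAL,cv2.CHAIN_APPROX_NONE)[0]:
        if cv2.contourArea(c)<amin: continue
        c=c[:,0]; p=cast(d,c,z)*1000
        (x,y),(w,l),a=cv2.minAreaRect(p.astype(np.float32))
        if w<l: w,l,a=l,w,a+90
        out.append((c.mean(0).round().tolist(),[round(v,1) for v in (x,y,w,l,(a+90)%180-90)]))
    return out
def tool(o):
    from scipy.spatial.transform import Rotation as R
    return R.from_euler('xyz',o['tool_rot']).as_matrix()
E
python3 - <<'E'
from h import *
d=dict(np.load('pics/top0.npz')); m=masks(d)
L=[80,170,250,280]; T=[290,150,390,265]
print('pink z45',rects(d,m['pink'],.045,L)); print('white z80',rects(d,m['white'],.08,L,20))
print('blue z51',rects(d,m['blue'],.051,T)); print('black z85',rects(d,m['black'],.085,[325,185,365,225]))
E
```

```text
pink z45 [([113.0, 243.0], [468.4, 396.3, 117.9, 51.3, 1.1]), ([173.0, 233.0], [494.8, 262.0, 126.0, 29.1, -6.1])]
white z80 [([107.0, 242.0], [467.6, 396.4, 46.6, 17.6, 1.1]), ([222.0, 220.0], [525.7, 141.4, 28.3, 15.5, -8.9]), ([168.0, 227.0], [508.6, 260.6, 83.8, 17.0, -6.1]), ([225.0, 196.0], [580.0, 136.5, 73.1, 18.4, -9.7])]
blue z51 [([341.0, 211.0], [559.6, -136.4, 203.5, 143.1, -21.3])]
black z85 []
```

```bash
cat >> h.py <<'E'
def delta(x,y,z,yawdeg):
    "shift (mm, tool axes) and turn (5 deg units) to a TCP pose pointing down"
    o=robot.observe(); R=tool(o); t=R.T@(np.array([x,y,z])-o['tool_pos'])*1000
    yaw=np.degrees(np.arctan2(R[1,0],R[0,0])); dy=(yaw-yawdeg+90)%180-90
    print('t',round(o['time'],2),'delta',t.round(1),'turn',round(dy/5,2),'F',np.round(o['contact_force'],1),'open',o['opening'])
E
python3 -m inch '{"travel":[[-577,-510,70],[-577,-510,70],[-577,-510,70],[-577,-510,70],[-577,-510,70],[-577,-510,70],[-577,-510,70],[-577,-510,70],[-577,-510,70],[-577,-510,70],[-577,-510,70],[-577,-510,70]],"turn":[1.16,1.16,1.16,1.16,1.16,1.16,1.16,1.16,1.16,1.16,1.16,1.16],"claw":[-1,-1,-1,-1,-1,-1,-1,-1,-1,-1,-1,-1]}'
python3 -c "
from h import *
delta(.562,-.14,.222,158.7)"
```

```text
time: 1.3
tool_pos: [0.4666, 0.0028, 0.2376]
tool_rot: [3.141, -0.0, 2.769]
contact_force: [1.0, 0.4, 0.6]
opening: 0.0916
grip_force: 0.0
t 1.3 delta [-140.8  -98.3   15.5] turn -0.01 F [1.  0.4 0.6] open 0.09155484673291528
```

```bash
python3 -m inch '{"travel":[[-141,-98,15],[-141,-98,15],[-141,-98,15],[-141,-98,15],[-141,-98,15],[-141,-98,15]],"turn":[0,0,0,0,0,0],"claw":[-1,-1,-1,-1,-1,-1]}'
python3 - <<'E'
from h import *
d=robot.read_camera('wrist'); cv2.imwrite('pics/w1.png',d['pixels'][:,:,::-1]); np.savez('pics/w1.npz',**d)
print(d['fx'],d['cam_to_world'].round(3).tolist())
m=masks(d)
print('blue z51',rects(d,m['blue'],.051,None,500)); print('yel z85',rects(d,m['yellow'],.085)); print('white z38',rects(d,m['white'],.038)); print('blk',rects(d,m['black'],.085,None,300))
E
```

```text
time: 1.9
tool_pos: [0.5612, -0.1377, 0.2221]
tool_rot: [3.141, -0.002, 2.769]
contact_force: [-0.2, 0.9, 0.6]
opening: 0.0914
grip_force: 0.0
266.5057677374928 [[0.365, 0.903, 0.228, 0.5], [0.931, -0.354, -0.088, -0.114], [0.001, 0.244, -0.97, 0.315], [0.0, 0.0, 0.0, 1.0]]
blue z51 [([250.0, 271.0], [643.4, -171.2, 134.4, 17.2, 68.6]), ([251.0, 157.0], [537.1, -129.4, 150.0, 137.8, -21.4])]
yel z85 []
white z38 [([11.0, 360.0], [656.4, -503.0, 32.7, 21.8, 68.5]), ([222.0, 197.0], [557.8, -169.6, 30.3, 7.5, -23.1]), ([213.0, 202.0], [559.4, -181.3, 82.1, 2.2, -23.5]), ([255.0, 155.0], [528.3, -120.0, 17.6, 16.5, 68.6]), ([231.0, 154.0], [517.4, -143.4, 17.6, 15.4, 67.9]), ([269.0, 163.0], [559.9, -134.6, 111.4, 89.2, -24.0]), ([250.0, 88.0], [465.7, -101.4, 50.7, 3.7, 68.6])]
blk [([277.0, 291.0], [666.9, -164.0, 535.6, 191.8, 68.5]), ([254.0, 207.0], [566.7, -137.5, 46.2, 35.7, -24.0]), ([7.0, 157.0], [451.4, -315.3, 45.7, 21.8, -34.4])]
```

View pics/w1.png

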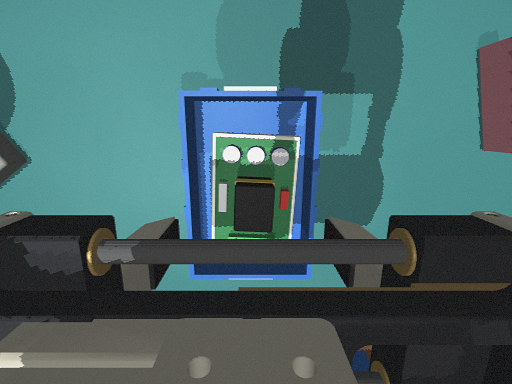

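The wrist view shows the tote rim at columns 181–321 and rows 92–278. The transformer top is centred at (254,207), and the white housing edge shows around the green board.

```bash
python3 - <<'E'
from h import *
d=dict(np.load('pics/w1.npz')); m=masks(d)
b=m['blue'].copy(); b[:,:175]=0; b[:,328:]=0; b[282:]=0
ys,xs=np.nonzero(b); p=cast(d,np.c_[xs,ys],.051)*1000
for a in (-21.0,-21.5):
    t=np.radians(a); u=np.array([np.cos(t),np.sin(t)]); v=np.array([-u[1],u[0]])
    pu,pv=p@u,p@v
    # x extents from columns away from tabs, y extents overall
    for lo,hi in ((.1,99.9),(.5,99.5)): 
        U=np.percentile(pu,[lo,hi]);V=np.percentile(pv,[lo,hi]); c=U.mean()*u+V.mean()*v; print(a,np.diff(U),np.diff(V),c.round(1))
delta(.567,-.1375,.122,-24)
E
```

```text
-21.0 [198.42140355] [137.28744809] [ 559.5 -138. ]
-21.0 [196.16470371] [135.26506259] [ 559.7 -138.2]
-21.5 [197.87812917] [137.24953904] [ 559.3 -138.2]
-21.5 [196.78849185] [135.00295213] [ 559.7 -138.4]
t 1.95 delta [ -5.9   1.6 100.5] turn 0.54 F [-1.   0.2  0.5] open 0.09196252747971803
```

```bash
python3 -m inch '{"travel":[[-6,1.6,0],[-6,1.6,40],[-6,1.6,80],[-6,1.6,100],[-6,1.6,100],[-6,1.6,100],[-6,1.6,100],[-6,1.6,100],[-6,1.6,100],[-6,1.6,100],[-6,1.6,100],[-6,1.6,100]],"turn":[0.54,0.54,0.54,0.54,0.54,0.54,0.54,0.54,0.54,0.54,0.54,0.54],"claw":[-1,-1,-1,-1,-1,1,1,1,1,1,1,1]}' 30
python3 - <<'E'
from h import *
o=robot.observe(); c=np.array([559.6,-138]); t=np.radians(-21.4); u=np.array([np.cos(t),np.sin(t)]); v=np.array([-u[1],u[0]])
q=c+27.5*u-16.5*v; print(q); delta(q[0]/1e3,q[1]/1e3,o['tool_pos'][2],-21.4)
E
```

```text
time: 3.15
tool_pos: [0.5679, -0.1385, 0.1229]
tool_rot: [3.141, 0.0, 2.722]
contact_force: [-0.4, -0.1, -0.2]
opening: 0.0405
grip_force: 0.0
[ 579.18356799 -163.39653253]
t 3.15 delta [-20.5 -18.2  -0. ] turn -0.52 F [-0.4 -0.1 -0.2] open 0.04051277189897824
```

```bash
python3 -m inch '{"travel":[[0,0,0],[0,0,0],[0,0,0],[0,0,0],[-5,-4.5,0],[-10,-9,0],[-15,-13.5,0],[-18,-16,0],[-20,-17.7,0],[-20,-17.7,0],[-20,-17.7,0]],"turn":[0,0,0,0,-0.2,-0.4,-0.52,-0.52,-0.52,-0.52,-0.52],"claw":[1,1,1,1,1,1,1,1,1,1,1]}' 30
python3 - <<'E'
from h import *
o=robot.observe(); print(np.round(tool(o).T@o['contact_force'],1)); delta(.5792,-.1634,o['tool_pos'][2],-21.4)
d=robot.read_camera('wrist'); cv2.imwrite('pics/w2.png',d['pixels'][:,:,::-1]); np.savez('pics/w2.npz',**d)
E
```

```text
time: 4.25
tool_pos: [0.5791, -0.1632, 0.1228]
tool_rot: [-3.141, 0.001, 2.768]
contact_force: [-0.0, -0.5, 0.6]
opening: 0.0358
grip_force: 30.0
[-0.1 -0.5 -0.6]
t 4.25 delta [-0.2 -0.2  0. ] turn -0.01 F [-0.  -0.5  0.6] open 0.035815134481445035
```

View pics/w2.png

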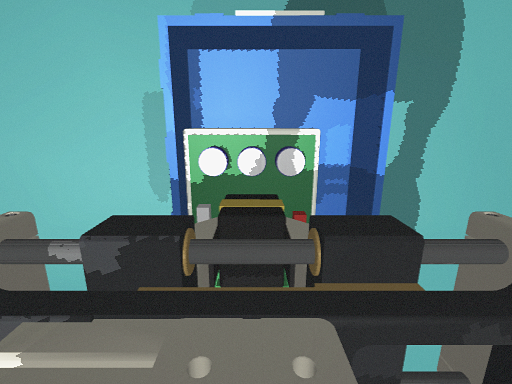

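The module is gripped (opening 35.8 mm) and sits against the left, tote −y, wall: the housing edge is at column 184, and the free gap is on the right. I'll nudge it until it touches both walls.

```bash
python3 -m inch '{"travel":[[-1,0,0],[-2,0,0],[-2,0,0]],"turn":[0,0,0],"claw":[1,1,1]}' 
python3 -m inch '{"travel":[[0,-1,0],[0,-2,0],[0,-2,0]],"turn":[0,0,0],"claw":[1,1,1]}' 
python3 - <<'E'
from h import *
o=robot.observe(); print(np.round(tool(o).T@o['contact_force'],1)); delta(.5792,-.1634,o['tool_pos'][2],-21.4)
E
```

```text
time: 4.6
tool_pos: [0.5803, -0.1634, 0.1229]
tool_rot: [-3.141, -0.001, 2.768]
contact_force: [-5.4, 0.3, 3.9]
opening: 0.0359
grip_force: 30.0
time: 4.9
tool_pos: [0.5801, -0.1641, 0.1229]
tool_rot: [3.14, -0.001, 2.768]
contact_force: [-2.1, 6.9, 3.8]
opening: 0.0354
grip_force: 30.0
[ 4.5  5.7 -3.8]
t 4.9 delta [1.1 0.3 0. ] turn -0.0 F [-2.1  6.9  3.8] open 0.03539996628462641
```

```bash
python3 -m inch '{"travel":[[1,1.5,0],[1,1.5,0],[1,1.5,0],[1,1.5,-40],[1,1.5,-80],[35,50,-107],[235,366,-107],[235,366,-107],[235,366,-107],[235,366,-107],[235,366,-107],[235,366,-107]],"turn":[0,0,0,0,0,0,-3,-3,-3,-3,-3,-3],"claw":[-0.1,-0.1,-0.1,-0.1,-0.1,-0.1,-0.1,-0.1,-0.1,-0.1,-0.1,-0.1]}' 
python3 -c "
from h import *
delta(.495,.262,.23,-6.1)"
```

```text
time: 6.1
tool_pos: [0.5114, 0.1768, 0.2288]
tool_rot: [3.141, 0.001, 3.029]
contact_force: [1.3, -0.4, 0.5]
opening: 0.0503
grip_force: 0.0
t 6.1 delta [25.8 82.8 -1.2] turn -0.07 F [ 1.3 -0.4  0.5] open 0.05030065248438782
```

```bash
python3 -m inch '{"travel":[[26,83,0],[26,83,0],[26,83,0],[26,83,0],[26,83,0]],"turn":[0,0,0,0,0],"claw":[-0.1,-0.1,-0.1,-0.1,-0.1]}' 
python3 - <<'E'
from h import *
d=robot.read_camera('wrist'); cv2.imwrite('pics/w3.png',d['pixels'][:,:,::-1]); np.savez('pics/w3.npz',**d)
m=masks(d); print('pink',rects(d,m['pink'],.045,None,200)); print('white',rects(d,m['white'],.08,None,100)); delta(.495,.262,.12,-6.1)
E
```

```text
time: 6.6
tool_pos: [0.4955, 0.2595, 0.2284]
tool_rot: [-3.141, 0.0, 3.029]
contact_force: [-0.2, -0.2, 0.3]
opening: 0.0504
grip_force: 0.0
pink [([255.0, 179.0], [491.3, 263.2, 120.3, 29.4, -6.3]), ([378.0, 145.0], [467.9, 396.7, 119.8, 51.9, 1.0])]
white [([255.0, 200.0], [497.9, 262.3, 41.0, 16.3, -6.5]), ([262.0, 149.0], [451.5, 273.6, 16.6, 11.2, -1.2]), ([399.0, 151.0], [467.8, 396.8, 49.4, 17.2, 0.8])]
t 6.65 delta [  1.    2.7 108.5] turn -0.08 F [-0.  -0.1 -0.8] open 0.05037487747523689
```

View pics/w3.png

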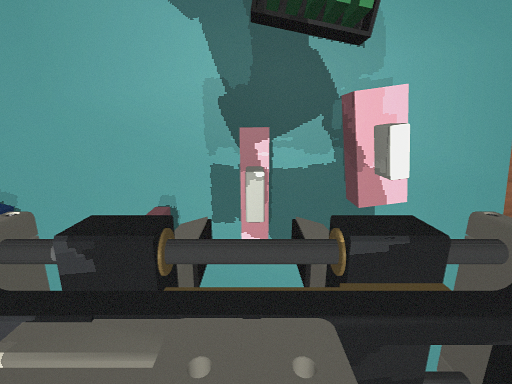

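The side block rib top is at (255,195) and agrees with the top view: (495, 262), yaw −6.3°. The end block is at (468, 397), yaw 1°. Next I grip the side block.

```bash
python3 -m inch '{"travel":[[1,2.8,30],[1,2.8,70],[1,2.8,100],[1,2.8,113.5],[1,2.8,113.5],[1,2.8,113.5],[1,2.8,113.5],[1,2.8,113.5],[1,2.8,113.5],[1,2.8,113.5],[1,2.8,113.5],[1,2.8,113.5]],"turn":[0,0,0,0,0,0,0,0,0,0,0,0],"claw":[-0.1,-0.1,-0.1,-0.1,1,1,1,1,1,1,1,1]}' 25
python3 -m inch '{"travel":[[0,0,0],[0,0,0],[0,0,-40],[0,0,-80],[0,0,-95],[0,0,-95]],"turn":[0,0,0,0,0,0],"claw":[1,1,1,1,1,1]}'
python3 - <<'E'
from h import *
c=np.array([560.2,-138.1]); t=np.radians(-21.4); u=np.array([np.cos(t),np.sin(t)]); v=np.array([-u[1],u[0]])
q=c+27*u+46.5*v; print(q); delta(q[0]/1e3,q[1]/1e3,.21,-21.4)
E
```

```text
time: 7.85
tool_pos: [0.4949, 0.2636, 0.1162]
tool_rot: [3.141, 0.002, 3.03]
contact_force: [-0.4, -0.4, 6.6]
opening: 0.0175
grip_force: 25.0
time: 8.45
tool_pos: [0.4954, 0.2639, 0.2126]
tool_rot: [3.139, 0.005, 3.03]
contact_force: [0.5, 0.1, -2.1]
opening: 0.018
grip_force: 25.0
[ 602.3052775  -104.65757774]
t 8.45 delta [-147.4 -354.3    2.4] turn 3.0 F [ 0.5  0.1 -2.1] open 0.017978148410469467
```

```bash
python3 -m inch '{"travel":[[-15,-35,-30],[-146.5,-355.6,-30],[-146.5,-355.6,-30],[-146.5,-355.6,-30],[-146.5,-355.6,-30],[-146.5,-355.6,-30],[-146.5,-355.6,-30],[-146.5,-355.6,-30],[-146.5,-355.6,-30],[-146.5,-355.6,-30],[-146.5,-355.6,-30]],"turn":[0,3,3,3,3,3,3,3,3,3,3],"claw":[1,1,1,1,1,1,1,1,1,1,1]}'
python3 - <<'E'
from h import *
d=robot.read_camera('wrist'); cv2.imwrite('pics/w4.png',d['pixels'][:,:,::-1]); np.savez('pics/w4.npz',**d)
delta(.6013,-.1059,.165,-21.4)
E
```

```text
time: 9.55
tool_pos: [0.5997, -0.1053, 0.2387]
tool_rot: [3.141, -0.003, 2.768]
contact_force: [-0.5, -0.0, -1.6]
opening: 0.0175
grip_force: 25.0
t 9.6 delta [-1.9 -0.4 74.1] turn 0.01 F [-0.2  0.5 -1.3] open 0.017670118224527225
```

View pics/w4.png

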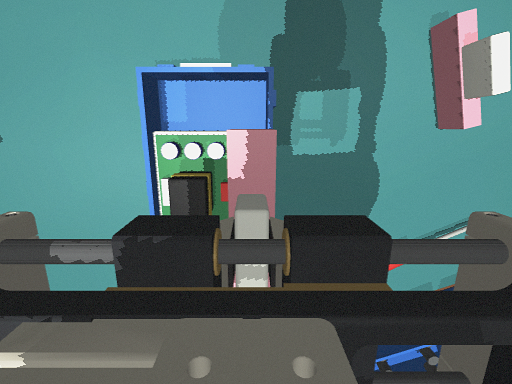

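The block hangs straight over the side gap, with its −x end edge at row 130, columns 228–276. I'll check where its end and sides lie in the tote frame.

```bash
python3 - <<'E'
from h import *
d=dict(np.load('pics/w4.npz'))
c=np.array([560.2,-138.1]); t=np.radians(-21.4); u=np.array([np.cos(t),np.sin(t)]); v=np.array([-u[1],u[0]])
def T(p): p=p*1000-c; return np.c_[p@u,p@v].round(1).tolist()
print('block top end',T(cast(d,[[228,130],[276,130],[228,190],[276,190]],.1675)),'module -x edge',T(cast(d,[[155,132],[227,132]],.038)),'rim -x',T(cast(d,[[137,69],[273,69]],.051)))
print('tool',T(np.array([robot.observe()['tool_pos'][:2]])))
E
```

```text
block top end [[-39.0, 31.1], [-39.0, 59.8], [-2.1, 30.2], [-2.1, 60.6]] module -x edge [[-35.4, -58.3], [-35.4, 19.0]] rim -x [[-95.3, -65.9], [-95.3, 66.2]]
tool [[24.8, 45.4]]
```

```bash
python3 -m inch '{"travel":[[-2,-0.2,20],[-2,-0.2,40],[-2,-0.2,55],[-2,-0.2,65],[-2,-0.2,72],[-2,-0.2,79],[-2,-0.2,86],[-2,-0.2,92],[-2,-0.2,98],[-2,-0.2,103],[-2,-0.2,103]],"turn":[0,0,0,0,0,0,0,0,0,0,0],"claw":[1,1,1,1,1,1,1,1,1,1,1]}'

```

```text
time: 10.7
tool_pos: [0.6017, -0.1072, 0.1362]
tool_rot: [3.142, -0.001, 2.768]
contact_force: [0.2, 0.8, -1.2]
opening: 0.0177
grip_force: 25.0
```

```bash
python3 -m inch '{"travel":[[0,0.8,3],[0,0.8,6],[0,0.8,9],[0,0.8,12],[0,0.8,14],[0,0.8,15],[0,0.8,15]],"turn":[0,0,0,0,0,0,0],"claw":[1,1,1,1,1,1,1]}'

```

```text
time: 11.4
tool_pos: [0.6023, -0.1065, 0.1218]
tool_rot: [3.142, -0.0, 2.768]
contact_force: [0.0, -0.5, -1.3]
opening: 0.0179
grip_force: 25.0
```

```bash
python3 -m inch '{"travel":[[0,0,1],[0,0,2],[0,0,2.5],[0,0,2.5]],"turn":[0,0,0,0],"claw":[1,1,1,1]}'

```

```text
time: 11.8
tool_pos: [0.6024, -0.1065, 0.1211]
tool_rot: [3.142, 0.001, 2.768]
contact_force: [-4.4, 1.0, 10.4]
opening: 0.0177
grip_force: 25.0
```

```bash
python3 -m inch '{"travel":[[0,0,1.5],[0,0,0],[0,0,0],[0,0,0],[0,0,-30],[0,0,-70],[0,0,-110],[309,420,-115],[309,420,-115],[309,420,-115],[309,420,-115],[309,420,-115]],"turn":[0,0,0,0,0,0,0,-4.48,-4.48,-4.48,-4.48,-4.48],"claw":[0.3,0.3,0.3,0.3,0.3,0.3,0.3,0,-0.1,-0.1,-0.1,-0.1]}' 
python3 - <<'E'
from h import *
d=robot.read_camera('top'); cv2.imwrite('pics/t2.png',cv2.resize(d['pixels'][150:275,280:400,::-1],None,fx=4,fy=4))
delta(.4678,.3967,.235,1.0)
E
```

```text
time: 13.0
tool_pos: [0.5372, 0.1367, 0.232]
tool_rot: [3.141, 0.0, -3.125]
contact_force: [0.6, -0.3, 0.4]
opening: 0.0506
grip_force: 0.0
t 13.05 delta [ 61.6 254.6  -1.8] turn 0.04 F [-2.8  5.4  1.4] open 0.05072816628217094
```

View pics/t2.png

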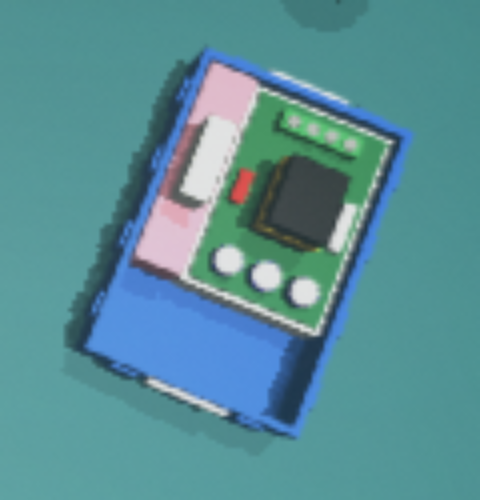

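The crop shows the side block down beside the module (its rib at about (210,160) in the crop) and the end gap clear. On to the end block.

```bash
python3 -m inch '{"travel":[[62,254.5,0],[62,254.5,0],[62,254.5,0],[62,254.5,0],[62,254.5,0],[62,254.5,0],[62,254.5,0],[62,254.5,0]],"turn":[0,0,0,0,0,0,0,0],"claw":[-0.1,-0.1,-0.1,-0.1,-0.1,-0.1,-0.1,-0.1]}' 
python3 - <<'E'
from h import *
d=robot.read_camera('wrist'); cv2.imwrite('pics/w5.png',d['pixels'][:,:,::-1])
m=masks(d); print('pink',rects(d,m['pink'],.045,None,200)); print('white',rects(d,m['white'],.08,None,100)); delta(.4678,.3967,.117,1)
E
```

```text
time: 13.85
tool_pos: [0.472, 0.3873, 0.2316]
tool_rot: [-3.141, -0.0, -3.125]
contact_force: [-0.1, 0.7, 0.1]
opening: 0.0507
grip_force: 0.0
pink [([263.0, 179.0], [467.7, 397.1, 119.5, 51.6, 0.9])]
white [([262.0, 200.0], [474.1, 397.1, 34.6, 16.4, 1.0]), ([261.0, 174.0], [449.2, 396.4, 17.7, 11.3, -89.1]), ([259.0, 152.0], [426.7, 397.4, 46.5, 11.6, -58.6])]
t 13.9 delta [  4.3  10.  114.8] turn -0.02 F [0.3 0.7 0.5] open 0.05051950010066963
```

```bash
python3 -m inch '{"travel":[[4.3,10.2,20],[4.3,10.2,70],[4.3,10.2,100],[4.3,10.2,114.5],[4.3,10.2,114.5],[4.3,10.2,114.5],[4.3,10.2,114.5],[4.3,10.2,114.5],[4.3,10.2,114.5],[4.3,10.2,114.5],[4.3,10.2,114.5],[4.3,10.2,114.5]],"turn":[0,0,0,0,0,0,0,0,0,0,0,0],"claw":[-0.1,-0.1,-0.1,-0.1,1,1,1,1,1,1,1,1]}' 25
python3 -m inch '{"travel":[[0,0,0],[0,0,0],[0,0,-40],[0,0,-80],[0,0,-120],[0,0,-120]],"turn":[0,0,0,0,0,0],"claw":[1,1,1,1,1,1]}'
python3 - <<'E'
from h import *
c=np.array([560.2,-138.1]); t=np.radians(-21.4); u=np.array([np.cos(t),np.sin(t)]); v=np.array([-u[1],u[0]])
q=c-65.5*u; print(q); delta(q[0]/1e3,q[1]/1e3,.24,68.6)
E
```

```text
time: 15.1
tool_pos: [0.4675, 0.3988, 0.1184]
tool_rot: [3.141, 0.001, -3.124]
contact_force: [-0.7, -0.3, 6.2]
opening: 0.0179
grip_force: 25.0
time: 15.7
tool_pos: [0.4689, 0.3999, 0.2436]
tool_rot: [3.136, 0.009, -3.124]
contact_force: [0.2, 0.6, -0.6]
opening: 0.0175
grip_force: 25.0
[ 499.21584406 -114.20057063]
t 15.7 delta [ -21.3 -514.6    0.7] turn -13.52 F [ 0.2  0.6 -0.6] open 0.017536348891495027
```

```bash
python3 -m inch '{"travel":[[-21.8,-514.6,0],[-21.8,-514.6,0],[-21.8,-514.6,0],[-21.8,-514.6,0],[-21.8,-514.6,0],[-21.8,-514.6,0],[-21.8,-514.6,0],[-21.8,-514.6,0],[-21.8,-514.6,0],[-21.8,-514.6,0],[-21.8,-514.6,0],[-21.8,-514.6,0]],"turn":[22.48,22.48,22.48,22.48,22.48,22.48,22.48,22.48,22.48,22.48,22.48,22.48],"claw":[1,1,1,1,1,1,1,1,1,1,1,1]}'
python3 -c "
from h import *
delta(.4997,-.1144,.24,68.6)"
```

```text
time: 16.9
tool_pos: [0.4974, -0.1183, 0.2362]
tool_rot: [-3.14, 0.0, 1.349]
contact_force: [0.2, 0.4, -1.7]
opening: 0.0179
grip_force: 25.0
t 16.9 delta [ 4.3  1.4 -3.8] turn 1.73 F [ 0.2  0.4 -1.7] open 0.017853976769654743
```

```bash
python3 -m inch '{"travel":[[4,1,0],[4,1,0],[4,1,0],[4,1,0]],"turn":[1.73,1.73,1.73,1.73],"claw":[1,1,1,1]}'
python3 - <<'E'
from h import *
d=robot.read_camera('wrist'); cv2.imwrite('pics/w6.png',d['pixels'][:,:,::-1]); np.savez('pics/w6.npz',**d)
delta(.4997,-.1144,.165,68.6)
E
```

```text
time: 17.3
tool_pos: [0.4994, -0.1117, 0.237]
tool_rot: [-3.141, -0.0, 1.211]
contact_force: [0.1, 0.0, -0.7]
opening: 0.0177
grip_force: 25.0
t 17.35 delta [-2.4  1.2 72.2] turn 0.15 F [ 0.1 -0.3 -1.2] open 0.01806904573717119
```

View pics/w6.png

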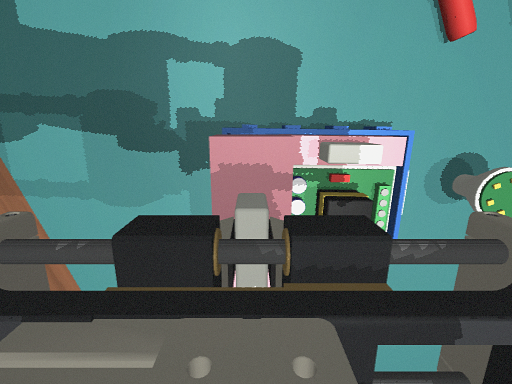

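The end block hangs over the end gap. Its +y end edge is at row 137, columns 209–293.

```bash
python3 - <<'E'
from h import *
d=dict(np.load('pics/w6.npz'))
c=np.array([560.2,-138.1]); t=np.radians(-21.4); u=np.array([np.cos(t),np.sin(t)]); v=np.array([-u[1],u[0]])
def T(p): p=p*1000-c; return np.c_[p@u,p@v].round(1).tolist()
print('block end',T(cast(d,[[209,137],[293,137],[209,190],[293,190]],.1636)),'rim +y',T(cast(d,[[325,132],[410,132]],.051)),'side blk +y edge',T(cast(d,[[400,138]],.05)),'-y edge',T(cast(d,[[300,166],[400,167]],.05)))
print('tool',T(np.array([robot.observe()['tool_pos'][:2]])))
E
```

```text
block end [[-93.0, 61.4], [-41.7, 62.1], [-93.9, 28.1], [-40.0, 28.8]] rim +y [[7.8, 63.2], [94.3, 64.3]] side blk +y edge [[85.6, 58.2]] -y edge [[-15.5, 27.9], [90.1, 28.2]]
tool [[-66.1, 2.4]]
```

```bash
python3 -m inch '{"travel":[[-3,1.1,20],[-3,1.1,40],[-3,1.1,52],[-3,1.1,60],[-3,1.1,66],[-3,1.1,72],[-3,1.1,78],[-3,1.1,84],[-3,1.1,90],[-3,1.1,95],[-3,1.1,97],[-3,1.1,97]],"turn":[0.15,0.15,0.15,0.15,0.15,0.15,0.15,0.15,0.15,0.15,0.15,0.15],"claw":[1,1,1,1,1,1,1,1,1,1,1,1]}'
python3 - <<'E'
from h import *
c=np.array([560.2,-138.1]); t=np.radians(-21.4); u=np.array([np.cos(t),np.sin(t)]); v=np.array([-u[1],u[0]])
p=robot.observe()['tool_pos'][:2]*1000-c; print(p@u,p@v)
delta(.4997,-.1144,.1234,68.6)
E
```

```text
time: 18.55
tool_pos: [0.4995, -0.1151, 0.14]
tool_rot: [-3.141, -0.0, 1.195]
contact_force: [-1.1, -1.2, -1.3]
opening: 0.0183
grip_force: 25.0
-64.96535088286063 -0.7191701242817587
t 18.55 delta [ 0.7 -0.  16.6] turn -0.03 F [-1.1 -1.2 -1.3] open 0.018336592349640676
```

```bash
python3 -m inch '{"travel":[[0,0,3],[0,0,6],[0,0,9],[0,0,12],[0,0,14],[0,0,16],[0,0,17.5],[0,0,18.5],[0,0,18.5]],"turn":[0,0,0,0,0,0,0,0,0],"claw":[1,1,1,1,1,1,1,1,1]}'

```

```text
time: 19.45
tool_pos: [0.4996, -0.115, 0.1234]
tool_rot: [3.141, -0.0, 1.195]
contact_force: [-5.1, 2.3, 15.3]
opening: 0.0181
grip_force: 25.0
```

```bash
python3 -m inch '{"travel":[[0,0,-1],[0,0,-1],[0,0,-1],[0,0,-1],[0,0,-30],[0,0,-80],[0,0,-130],[200,0,-130],[200,0,-130],[200,0,-130],[200,0,-130],[200,0,-130]],"turn":[0,0,0,0,0,0,0,0,0,0,0,0],"claw":[0.2,0.2,0.2,0.2,0.2,0.2,0.2,0.2,0.2,0.2,0.2,0.2]}' 
python3 - <<'E'
from h import *
a=robot.read_camera('top')['pixels'][150:275,280:400]; b=robot.read_camera('side')['pixels'][190:315,240:390]
im=np.hstack([cv2.resize(x,None,fx=2.8,fy=2.8,interpolation=cv2.INTER_CUBIC) for x in (a,b)]); cv2.imwrite('pics/f.png',im[:,:,::-1])
E
```

```text
time: 20.65
tool_pos: [0.5741, 0.0763, 0.2514]
tool_rot: [3.142, -0.002, 1.2]
contact_force: [-0.1, -0.8, -0.9]
opening: 0.0366
grip_force: 0.0
```

View pics/f.png

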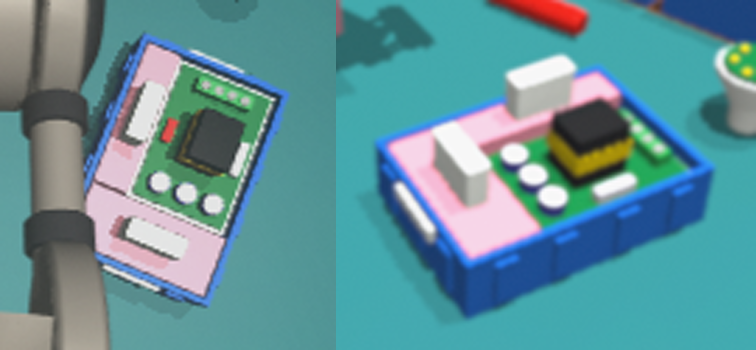

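Both views show the module and both blocks flat below the rim and level with each other, with the arm clear. I'm handing in.

```bash
python3 -c "
from cell import robot
print(robot.hand_in())"
```

```text
the job is handed in; nothing more can be done
None
```

I slid the module into a tote corner, lowered the side and end blocks flat into the two gaps, released them and handed the job in at about 21 s; the hand-in gave no verdict, but the last pictures showed all three fully seated.

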